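# Pin and set the portion stop of a cheese cutter

### The job

Set up the cheese cutter for the next portions: take the headed pin out of the parts block and push it straight down through the fork and the stop plate's lug until its head sits on the fork. Then slide the stop along its rail until its pointer meets the nib of the marker clip, and with the stop held on that mark all the while, squeeze the cam lever fully home towards the thumb plate. Finish with the hand still holding the stop there, thumb plate and lever squeezed between the fingers, and do not disturb the cheese, jar and can standing around.

Things in the scene. Friction and masses are not known exactly. Their poses are not given: they have to be found in the camera images.
- pin_mid (a point): loose steel headed pin, upright, 58 mm tall: 12 mm round shank 36 mm long with a tapered tip (last 5 mm), plain round head on top 22 mm wide and 22 mm high; 70-120 g. This point: on its axis half-way up, 29 mm above the tip, 7 mm below the head's underside. Starts in a hole of the fixed wooden parts block (50 x 80 x 46 mm high), head resting on the block's top
- fork_mouth (a point): centre of the vertical hole's mouth on the flat top of the carriage's fork (34 x 34 mm), 62 mm above the counter. The stop plate's lug already sits between its cheeks, holes in line: 13.5 mm in the fork, 14 mm in the lug, 28 mm through, open below. Axes: z up, y along the rail to the cutting wire, x across the rail. The stop plate rises to 84 mm from 33 mm along +x, the lever stands 55 mm along -x
- carriage (a joint): place of the whole stop (carriage, fork, stop plate, thumb plate, lever) along the rail, m; grows along +y of fork_mouth; range -0.005 to 0.155. Slides easily (about 1.2 N) while the cam lever is open; closing it makes the cam grip the rail
- pointer (a point): tip of the carriage's small conical pointer, 34 mm above the counter, beside the scale. Axes as fork_mouth. The rail's centre line, on which thumb plate and lever stand, is 32 mm along +x from here; the fork's hole 87 mm along +x
- mark (a point): tip of the nib of the marker clip, a small dark block 16 x 20 mm fixed on the scale bar beside the rail, its nib pointing along +x at the pointer's track; axes as fork_mouth. The stop is on the mark when the pointer's tip is right opposite this tip (same place along y)
- thumb_face (a point): centre of the thumb plate's outer face (towards +y), 26 mm along +y from the pointer, 96 mm above the counter; axes as fork_mouth. Thumb plate: fixed upright steel plate on the carriage, 34 mm wide across the rail, 8 mm thick, from 62 (carriage top) to 114 mm above the counter
- lever_knob (a point): centre of the cam lever's black knob, a bar 12 mm thick, 34 mm long across the rail, on the -y side of the thumb plate. Pivot 5 mm along -y from the pointer, 56 mm above the counter; knob 46 mm from it. Open: leans 32 deg away from the plate, knob 95 mm above the counter, 61 mm over knob and plate outsides. Closed: 8 deg past upright towards the plate, knob 101 mm up, 31 mm over both
- cam_lever (a joint): angle of the cam lever, rad: 0 open, 0.70 fully closed (hard stop), moving towards the thumb plate. Stiff: about 3 N at the knob at first, up to about 9 N; a push on the open lever alone slides the whole stop along the rail. It stays where it is left
- stop_plate (a joint): how far the stop plate's lug has been drawn out of the fork along +x, m; 0 at the start (holes in line), stiff (2.5 N)
- cheese_block: bystander: loose block of cheese 100 x 80 x 60 mm high on the cutter's bed; origin at the centre of its underside
- jar: bystander: loose glass jar, 66 mm wide, 115 mm tall, on the counter; origin at the centre of its underside
- can: bystander: loose can, 74 mm wide, 85 mm tall, on the counter; origin at the centre of its underside

How it is judged (in metres and radians):
On the way, in this order (a step that is already met when the one before it is completed fails the run):
1. the pin stands fully home through fork and lug, its head on the fork (z of pin_mid in the frame of fork_mouth below -0.005 m and horizontal distance between pin_mid and fork_mouth below 0.003 m and value of joint stop_plate below 0.003 m), for 0.2 s.
2. the stop is on the mark with the lever still open, fingers on the stop (y of pointer in the frame of mark between -0.005 and 0.005 m and value of joint cam_lever below 0.3 rad and contact force between the fingers and carriage above 0.3 N), for 0.1 s.
3. the lever is squeezed home with the stop on the mark (y of pointer in the frame of mark between -0.005 and 0.005 m and value of joint cam_lever above 0.62 rad), for 0.2 s.
At the end, for the whole second after the job is handed in: pin through fork and lug, head on the fork (2 mm), 3 mm of centre; lug still in the fork (3 mm); pointer within 4 mm of the mark along the rail; cam lever closed (0.62 rad or more); fingers still squeezing thumb plate and lever, 2 N or more on each (all of step 1 and y of pointer in the frame of mark between -0.004 and 0.004 m and value of joint cam_lever above 0.62 rad and contact force between the fingers and thumb_plate above 2 N and contact force between the fingers and cam_lever above 2 N); the arm keeps its last pose, push and grip.
It fails at once if the stop strays more than 7 mm from the mark while the lever is being closed (beyond 0.35 rad) (value of joint cam_lever above 0.35 rad and (y of pointer in the frame of mark above 0.007 m or y of pointer in the frame of mark below -0.007 m)).
It fails at once if the hand leaves the stop once the lever is past half-way (value of joint cam_lever above 0.35 rad and distance between the grasp point and thumb_face above 0.08 m).
It fails at once if the cheese is pushed about (distance of cheese_block from where it was at the start of the episode above 0.03 m).
It fails at once if the jar is pushed about (distance of jar from where it was at the start of the episode above 0.03 m).
It fails at once if the can is pushed about (distance of can from where it was at the start of the episode above 0.03 m).
It also fails if it takes over 61 s, if anything falls off the work surface, if the arm or the gripper's body presses on something with over 40 N, if the wrist force passes 120 N, or if a joint passes its speed limit or range.

### The arm

A 6-joint arm with a two-finger parallel gripper is mounted at the origin on the work surface. World frame = base frame: x ahead of the robot, y to its left, z up, the work surface at z = 0. Lengths are in m, angles in degrees, forces in N, time in s.
With the tool pointing down it reaches from about 0.4 to 0.825 m from the base axis. Payload 7 kg.
Tool frame: the origin (TCP) lies midway between the tips of the shut fingers; the grasp point (between the pads) lies 19 mm behind it; z points along the fingers, y is the line along which they close (so a half turn about z gives the same grasp; the last joint's range is limited). The gripper opens to 88 mm and grips with 3 to 60 N. Pads are 19 mm wide; open, the fingers measure 130 mm over their backs; the gripper's body (78 mm by 193 mm) begins 47 mm behind the grasp point.
Start: joints at [84.46, 20.546, 0.682, 0, -70.136, -16.507], TCP at [0.253, 0.626, 0.227] pointing down, gripper open.
Joint ranges: [-176.03, 176.03], [-82.01, 121.73], [-58.28, 71.71], [-173.87, 95.51], [-174.79, -0.11], [-173.66, 173.66]. Speed limits (degrees/s): [136.94, 136.94, 172.46, 180, 180, 180].

### API

Orientations are given as a 3x3 rotation matrix whose columns are the frame's x, y, z axes.
In Python, from rig import robot gives the robot as it stands. Calls block until the motion is done:
- robot.goto(position, orientation): joint-space move of the TCP to a pose.
- robot.servo_line(position, ori=None, speed=0.15): straight line of the TCP; ori=None keeps the orientation; speed is the mean speed in m/s.
- robot.movej(angles): joint-space move.
- robot.move_gripper(opening): opening from 0.0 (shut) to 1.0 (fully open); the grip force is fixed at half the most; returns when the fingers have stopped.
- robot.dwell(seconds).
- robot.ik(position, orientation): joint angles nearest the present ones, or None.
- robot.grab_frame(name): name is "scene" or "top" or "wrist"; returns (picture, depth): 420x560x3 uint8, red, green, blue; 420x560 float32, m along the optical axis (not along the pixel's ray), 0 where there is no reading.
- robot.camera_info(name): a dict with "vfov" (degrees; the focal length in pixels is half the picture's height over the tangent of half this angle, whatever the lens; pixels are square), "cx", "cy" (the principal point, pixels), "k1" (the pictures are not rectified: a ray, as slopes to the right and down, at radius r is drawn at 1 + k1 r^2 times it, then the intrinsics apply), "view" (4x4, takes a point from world to camera coordinates); the wrist camera has in their place "T_tool_cam" (4x4, takes a point from camera to tool coordinates, whose origin is the TCP and whose axes are the flange's). Camera axes: x right, y down, z forward; pixel columns grow to the right and rows downward; lengths in m; the calibration is good to about 2 mm. A picture is of the moment at which its call begins: read the wrist's pose just before it. camera_info takes no time and is no camera call.
A pose or a line that the arm cannot do raises robot.Unreachable and nothing moves.
- robot.job_done(): hands the job in; it is judged then, once.
Readings, each from a call of its own:
- robot.read_t(): time.
- robot.read_qpos(): joint angles.
- robot.read_qvel(): joint speeds.
- robot.read_effort(): joint torques, N m.
- robot.read_position(): TCP position.
- robot.read_tcp_rot(): TCP orientation.
- robot.read_force(): force on the tool from outside, world axes, zero at the start.
- robot.read_ft_torque(): the same for the moment, N m.
- robot.read_grip_width(): opening from 0.0 (shut) to 1.0 (fully open).
- robot.read_finger_force(): force on a finger pad.
Only numpy, scipy, OpenCV 4.12 (cv2) and the standard library are available. Lean on these libraries where they do the work, as an engineer would, in place of code of your own. Each camera call takes 0.05 s, during which the arm holds its last target. There are 200 camera calls.

## Working session

There is one attempt and no reset: what is moved stays moved. The work goes in short steps, each a Python script; the robot and the scene stay as the last script left them, time stands still between calls to the robot, and variables do not carry over. Pictures are saved under pics/ and viewed, at most 10 in all, crops included, and the job is handed in when it is done.

```bash
mkdir -p pics; ls
cat > h.py <<'E'
import numpy as np, cv2
from rig import robot
def K(n):
    c=robot.camera_info(n); f=210/np.tan(np.radians(c['vfov'])/2); return c,f
def T_wc(n,c):
    if 'view' in c: return np.linalg.inv(np.array(c['view']))
    T=np.eye(4); T[:3,:3]=robot.read_tcp_rot(); T[:3,3]=robot.read_position(); return T@np.array(c['T_tool_cam'])
def ray(c,f,u,v):
    p=np.array([[[u,v]]],float); M=np.array([[f,0,c['cx']],[0,f,c['cy']],[0,0,1.]])
    q=cv2.undistortPoints(p,M,np.array([c['k1'],0,0,0.]))[0,0]; return np.array([q[0],q[1],1])
def pt(c,f,T,u,v,z=None,depth=None):
    d=T[:3,:3]@ray(c,f,u,v); o=T[:3,3]
    s=depth if depth is not None else (z-o[2])/d[2]
    return o+s*d
def grab(n,name):
    c,f=K(n); T=T_wc(n,c); im,d=robot.grab_frame(n)
    cv2.imwrite(f'pics/{name}.png',im[:,:,::-1]); np.savez(f'{name}.npz',im=im,d=d,T=T); return c,f,T,im,d
def load(n,name):
    c,f=K(n); z=np.load(f'{name}.npz'); return c,f,z['T'],z['im'],z['d']
E
python3 - <<'E'
from h import *
for n in('scene','top','wrist'):
    c,f,T,im,d=grab(n,n+'0'); print(n,f,T.round(3).tolist(),c['k1'])
a=cv2.imread('pics/top0.png')
cv2.imwrite('pics/top0b.png',cv2.resize(a,(800,600)))
E
```

```text
pics
scene 431.500854391261 [[-0.339, 0.601, -0.724, 1.261], [0.941, 0.214, -0.263, 0.185], [-0.004, -0.77, -0.638, 0.69], [0.0, 0.0, 0.0, 1.0]] -0.06501414800762216
top 418.2642811855051 [[0.022, -0.997, 0.071, 0.503], [-1.0, -0.021, 0.016, -0.087], [-0.015, -0.072, -0.997, 1.024], [0.0, 0.0, 0.0, 1.0]] -0.06448974712471371
wrist 357.08843226751515 [[-0.375, -0.887, -0.268, 0.327], [-0.927, 0.36, 0.108, 0.597], [0.001, 0.289, -0.957, 0.383], [0.0, 0.0, 0.0, 1.0]] -0.001484781820262855
```

View pics/top0b.png

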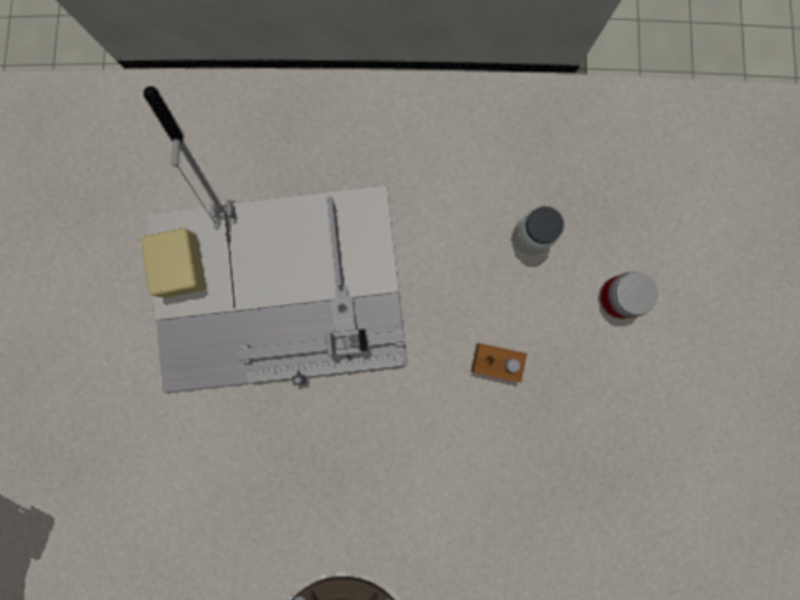

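View pics/scene0.png

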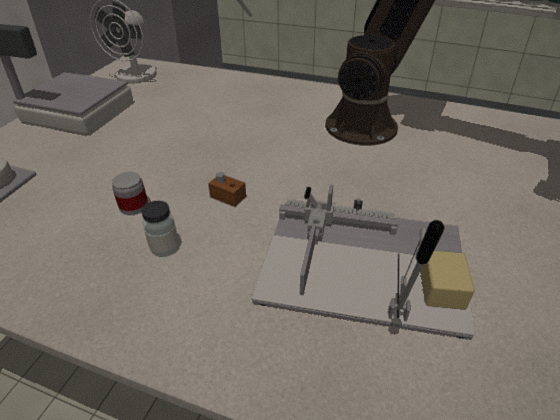

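Run:
```python
from h import *
c,f,T,im,d=load('top','top0')
for n,u,v,z in [('pin',513,366,.068),('fork',343,308,.062),('clip',299,380,.03),('thumbplate',340,342,.114),('lever',363,340,.095),('railL',243,354,.03),('railR',405,345,.03),('jar',543,225,.115),('can',635,294,.085),('hingebase',225,212,.05)]:
    print(n,pt(c,f,T,u*.7,v*.7,z).round(4))
# plate edges direction (bed left bottom/right bottom corners)
a=pt(c,f,T,163*.7,391*.7,.01);b=pt(c,f,T,406*.7,366*.7,.01);print(a,b,np.degrees(np.arctan2(a[1]-b[1],a[0]-b[0])))
print(np.array(robot.camera_info('wrist')['T_tool_cam']).round(3), robot.read_tcp_rot().round(3))
```

```text
pin [ 0.4756 -0.2652  0.068 ]
fork [0.5629 0.0087 0.062 ]
clip [0.4435 0.0819 0.03  ]
thumbplate [0.5077 0.0067 0.114 ]
lever [ 0.5117 -0.0271  0.095 ]
railL [0.4843 0.1774 0.03  ]
railR [ 0.5055 -0.0928  0.03  ]
jar [ 0.6942 -0.3014  0.115 ]
can [ 0.5932 -0.4554  0.085 ]
hingebase [0.7201 0.2122 0.05  ]
[0.41722903 0.31934848 0.01      ] [ 0.47017285 -0.09533104  0.01      ] 97.2758215605765
[[ 0.    -0.957 -0.289  0.079]
 [ 1.     0.    -0.001 -0.001]
 [ 0.001 -0.289  0.957 -0.157]
 [ 0.     0.     0.     1.   ]] [[ 0.927 -0.375 -0.   ]
 [-0.375 -0.927 -0.001]
 [ 0.     0.001 -1.   ]]
```

```bash
cat >> h.py <<'E'
def R(yaw): # yaw of rail +y direction; tool y = -rail y, tool x = rail +x, tool z down
    y=np.array([np.cos(yaw),np.sin(yaw),0]); x=np.array([y[1],-y[0],0]); return np.column_stack([x,-y,[0,0,-1.]])
E
python3 - <<'E'
from h import *
r=R(np.radians(96.5))
robot.goto([.50,.035,.24],r); robot.dwell(.2); grab('wrist','w1')
robot.goto([.476,-.265,.2],r); robot.dwell(.2); grab('wrist','w2')
print(robot.read_t(),robot.read_qpos())
a=np.hstack([cv2.imread('pics/w1.png'),cv2.imread('pics/w2.png')[:,150:410]]);cv2.imwrite('pics/w12.png',a[:, :800])
E
```

```text
4.0917 [-8.38365777e+00  9.42122116e+00 -1.80643869e+01 -1.17407721e-03
 -6.24843833e+01  1.04977955e+02]
```

View pics/w12.png

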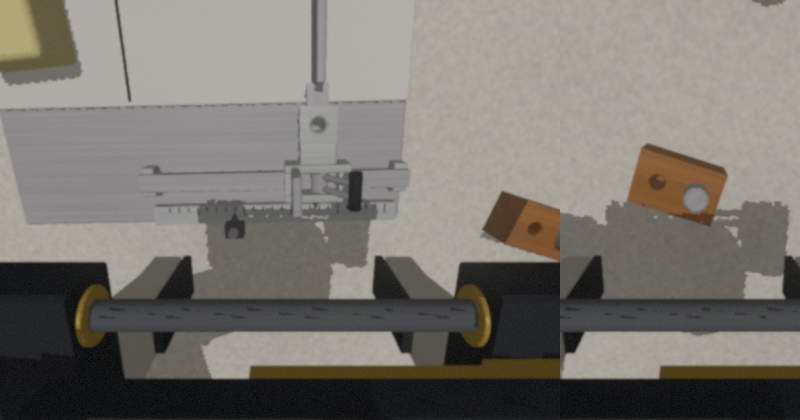

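```bash
cat >> h.py <<'E'
def cloud(c,f,T,d):
    v,u=np.mgrid[0:420,0:560]; M=np.array([[f,0,c['cx']],[0,f,c['cy']],[0,0,1.]])
    q=cv2.undistortPoints(np.dstack([u,v]).reshape(-1,1,2).astype(float),M,np.array([c['k1'],0,0,0.])).reshape(420,560,2)
    P=np.dstack([q*d[...,None],d]); return P@T[:3,:3].T+T[:3,3]
E
python3 - <<'E'
from h import *
c,f,T,im,d=load('wrist','w2')
P=cloud(c,f,T,d); 
m=((P[...,2]>.060)&(P[...,2]<.076)&(np.hypot(P[...,0]-.476,P[...,1]+.265)<.04)).astype(np.uint8)
n,l,s,ce=cv2.connectedComponentsWithStats(m); 
for i in range(1,n):
    if s[i,4]>50: print('pin',s[i],ce[i],pt(c,f,T,*ce[i],z=.068),np.median(P[l==i],axis=0))
c,f,T,im,d=load('wrist','w1'); P=cloud(c,f,T,d)
g=cv2.cvtColor(im,cv2.COLOR_RGB2GRAY)
# fork hole: dark blob
sub=g[110:140,300:335]; m=(sub<np.median(sub)-25).astype(np.uint8)
n,l,s,ce=cv2.connectedComponentsWithStats(m)
for i in range(1,n):
    if s[i,4]>15: print('hole',s[i],ce[i]+[300,110],pt(c,f,T,*(ce[i]+[300,110]),z=.062))
# fork top extents via height
m=(abs(P[...,2]-.062)<.004)&(np.hypot(P[...,0]-.563,P[...,1]-.0087)<.03); print('forktop',P[m].mean(0),m.sum())
# rail dir: dark boundary of bed (v~105) & rail
print(pt(c,f,T,3,108,.01)-pt(c,f,T,300,103,.01))
for z0 in (.114,.095):
    m=(abs(P[...,2]-z0)<.008)&(np.hypot(P[...,0]-.51,P[...,1])<.06); print(z0,P[m].mean(0),m.sum())
cr=lambda a,x0,y0,x1,y1,k:cv2.resize(a[y0:y1,x0:x1,::-1],None,fx=k,fy=k,interpolation=cv2.INTER_CUBIC)
cv2.imwrite('pics/crop1.png',cr(im,180,80,420,250,3.3))
E
```

```text
pin [273 186  26  26 521] [285.51823417 198.86180422] [ 0.48150308 -0.26468131  0.068     ] [ 0.48118266 -0.2647308   0.0666726 ]
hole [ 11   6  16  17 176] [318.84090909 123.40340909] [0.5671212  0.01117472 0.062     ]
forktop [0.55845695 0.01041553 0.06098283] 1778
[-0.04008071  0.30654882  0.        ]
0.114 [0.50946059 0.02626711 0.11250672] 403
0.095 [ 0.51665097 -0.02013521  0.09724481] 622
```

View pics/crop1.png

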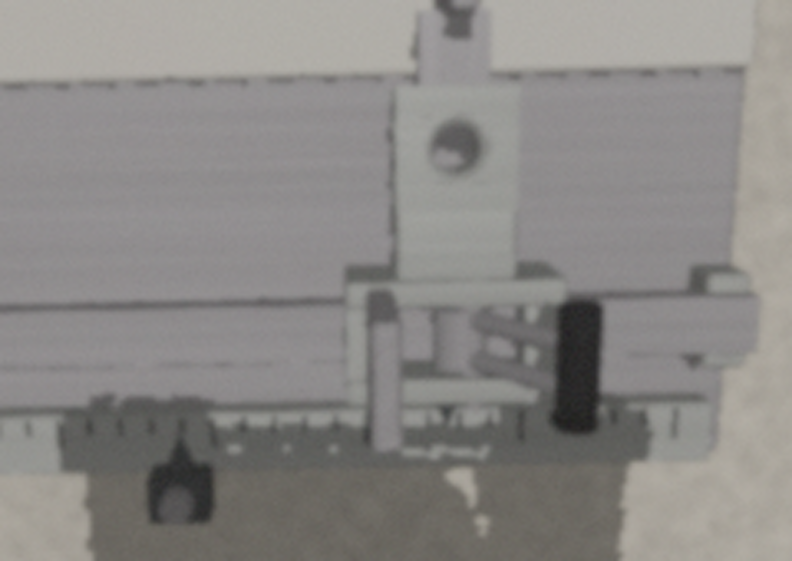

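Run:
```python
from h import *
c,f,T,im,d=load('wrist','w1')
for n,u,v,z in [('hole',318.6,124.3,.062),('pointer',315.5,205.8,.034),('nib',234.5,213.3,.034),('thumbTop',180+387/3.3,80+382/3.3,.114),('knob',180+577/3.3,80+365/3.3,.1)]:
    print(n,pt(c,f,T,u,v,z).round(4))
r=R(np.radians(97.4))
robot.servo_line([.4814,-.2647,.10],ori=r,speed=.15)
robot.servo_line([.4814,-.2647,.049],speed=.1)
robot.move_gripper(0.0); print(robot.read_grip_width(),robot.read_finger_force(),robot.read_force())
robot.servo_line([.4814,-.2647,.20],speed=.15)
robot.goto([.5616,.0105,.194],r); robot.dwell(.3); grab('wrist','w3')
print(robot.read_t(),robot.read_position(),robot.read_grip_width(),robot.read_force())
```

```text
hole [0.5663 0.0113 0.062 ]
pointer [ 4.822e-01 -3.000e-04  3.400e-02]
nib [0.4642 0.084  0.034 ]
thumbTop [0.5102 0.0258 0.114 ]
knob [ 0.5169 -0.0234  0.1   ]
0.2404865298160856 30.000654458999634 [ 1.05613644 -2.29998882  0.13925974]
9.2417 [0.56155822 0.00975167 0.19405602] 0.2406310170311128 [-0.37760768  0.04720956 -0.97510826]
```

View pics/w3.png

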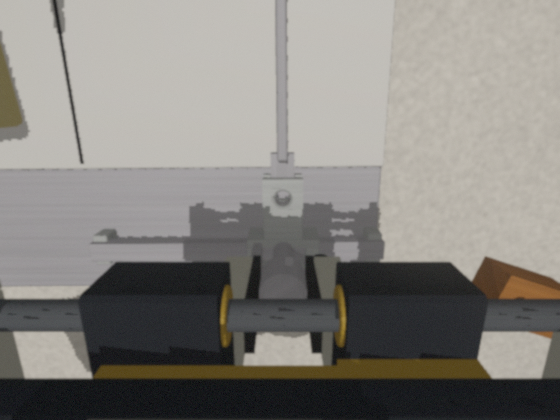

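Run:
```python
from h import *
c,f,T,im,d=load('wrist','w3'); g=cv2.cvtColor(im,cv2.COLOR_RGB2GRAY)
sub=g[182:216,264:302]; print(np.median(sub))
m=(sub<np.median(sub)-18).astype(np.uint8); n,l,s,ce=cv2.connectedComponentsWithStats(m)
for i in range(1,n):
    if s[i,4]>15: print(s[i],ce[i]+[264,182])
P=cloud(c,f,T,d); m=(P[...,2]<.055); 
m=m[182:216,264:302].astype(np.uint8); n,l,s,ce=cv2.connectedComponentsWithStats(m)
for i in range(1,n):
    if s[i,4]>15: print('depth',s[i],ce[i]+[264,182],pt(c,f,T,*(ce[i]+[264,182]),z=.062))
k=cv2.resize(im[170:310,240:330,::-1],None,fx=4.2,fy=4.2,interpolation=cv2.INTER_CUBIC)
cc,ff,TT,im2,d2=load('wrist','w2')
k2=cv2.resize(im2[150:240,240:330,::-1],None,fx=4.2,fy=4.2,interpolation=cv2.INTER_CUBIC)
k2=cv2.copyMakeBorder(k2,0,k.shape[0]-k2.shape[0],0,0,cv2.BORDER_CONSTANT)
cv2.imwrite('pics/c3.png',np.hstack([k,k2])); print(T[:3,3],TT[:3,3])
```

```text
160.0
[  9  10  19  15 184] [282.03804348 199.97282609]
[ 0 24  9 10 65] [266.92307692 210.92307692]
depth [29  7  1 21 21] [293. 199.] [0.56718095 0.00273418 0.062     ]
depth [ 11   9  16  14 170] [282.28823529 197.58823529] [0.56724368 0.01177009 0.062     ]
[0.63999264 0.02056691 0.35132677] [ 0.55506298 -0.25394418  0.3575952 ]
```

View pics/c3.png

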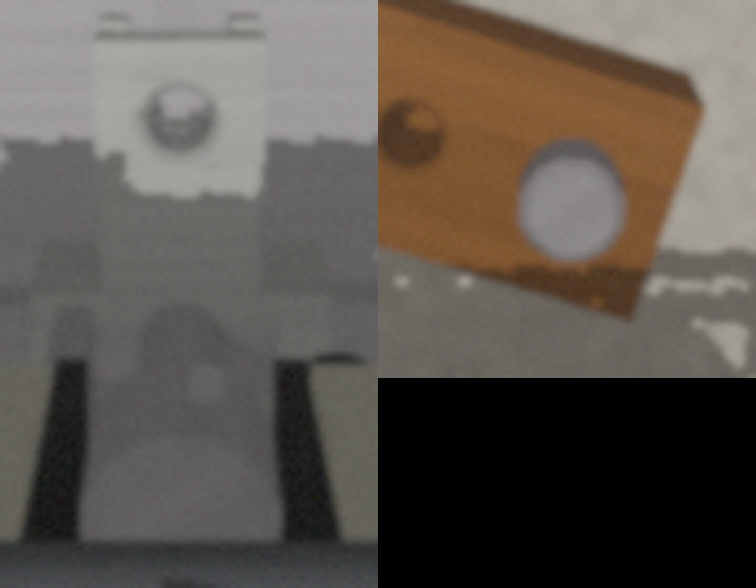

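Run:
```python
from h import *
c,f,T,im,d=load('wrist','w3'); P=cloud(c,f,T,d)
Tt=T@np.linalg.inv(np.array(c['T_tool_cam'])); 
tool=lambda p:(Tt[:3,:3].T@(p-Tt[:3,3]))
print('hole',tool(pt(c,f,T,282.7,197.7,z=.062)))
Q=(P-Tt[:3,3])@Tt[:3,:3]
for v in range(238,300,6):
    m=(Q[v,:,2]<.06)&(abs(Q[v,:,1])<.013); u=np.where(m)[0]
    if len(u): print(v,u.min(),u.max(),Q[v,m].mean(0).round(4),(Q[v,u.min(),1]+Q[v,u.max(),1])/2)
```

```text
hole [ 0.00576585 -0.00110725  0.13208733]
238 56 519 [ 0.0792 -0.0009 -0.1572] -0.0009199462271178852
244 47 289 [ 0.0133 -0.0011  0.0087] 0.0008429143159595803
250 190 448 [ 0.0133 -0.0011  0.0011] -0.0009199462271178852
256 86 312 [ 0.014   0.0009 -0.0078] 0.00600329047598249
262 257 342 [ 0.0132  0.0007 -0.0124] -0.006847505879146743
268 50 314 [ 0.0129 -0.0002 -0.0178] 0.005972435723920086
274 255 515 [ 0.0089 -0.     -0.0156] -0.006826076641056374
280 161 316 [ 0.0082 -0.0001 -0.0198] 0.005873350987380415
286 74 339 [ 0.0086  0.0008 -0.0258] 0.006022220539725141
292 252 492 [ 0.0087  0.0013 -0.031 ] -0.00685156735350578
298 251 341 [ 0.006   0.0013 -0.0309] -8.559690610056986e-06
```

```bash
cat > ins.py <<'E'
from h import *
def lower(tgt,zs,fmax=10):
    off=np.zeros(2); b=np.array(robot.read_force())
    for z in zs:
        robot.servo_line([*(tgt+off),z],speed=.03); 
        p=robot.read_position(); F=np.array(robot.read_force())-b
        print(z,np.array(p).round(4),F.round(1))
        if F[2]>fmax: return off,False
        if z>.09: off+=np.clip(tgt-p[:2],-.001,.001)*.7
        else: off+=np.clip(F[:2],-4,4)*.00008   # comply with side load
    return off,True
E
python3 - <<'E'
from ins import *
tgt=np.array([.5675,.0105])
robot.servo_line([*tgt,.115],speed=.1); robot.dwell(.2)
print(lower(tgt,[.108,.102,.098,.095,.092,.089,.086,.083,.080]),robot.read_t())
E
```

```text
0.108 [0.5673 0.0104 0.1077] [-0.2 -0.4 -0.4]
0.102 [0.5675 0.0105 0.1017] [-0.7  0.1  0.1]
0.098 [0.5675 0.0105 0.0978] [-0.9  0.7  0.4]
0.095 [0.5675 0.0105 0.0948] [-0.   0.7 -0.9]
0.092 [0.5675 0.0105 0.0918] [-0.7  0.8 -0.2]
0.089 [0.5675 0.0105 0.0888] [-1.2  0.   0. ]
0.086 [0.5674 0.0105 0.0857] [-0.3  0.6 -0. ]
0.083 [0.5674 0.0105 0.0827] [-0.5  0.4 -0.8]
0.08 [0.5673 0.0106 0.0798] [-0.7 -0.2  0.9]
(array([-5.49383245e-05,  1.02973911e-04]), True) 12.9
```

Run:
```python
from ins import *
print(lower(np.array([.5674,.0106]),[.076,.073,.070,.068,.0665,.0655,.0645,.0635],8),robot.read_t())
```

```text
0.076 [0.5672 0.0105 0.0757] [ 0.4  0.2 -0.7]
0.073 [0.5673 0.0106 0.0728] [-0.6  0.8 -1.8]
0.07 [0.5672 0.0106 0.0698] [ 0.3  0.5 -1.4]
0.068 [0.5673 0.0107 0.0679] [-0.5  0.6 -0.7]
0.0665 [0.5673 0.0107 0.0664] [-0.8  0.7 -0.7]
0.0655 [0.5672 0.0108 0.0654] [ 0.2  0.2 -0.1]
0.0645 [0.5675 0.0108 0.0649] [-0.9  1.1  3.2]
0.0635 [0.5676 0.0108 0.0648] [-5.2  0.2 13.3]
(array([-0.00016283,  0.00032109]), False) 14.9333
```

Run:
```python
from h import *
r=R(np.radians(97.4)); rx=r[:,0]; ry=-r[:,1]
robot.servo_line([.5675,.0107,.0650],speed=.03)
robot.move_gripper(.6); robot.dwell(.3); robot.servo_line([.5675,.0107,.15],speed=.15)
robot.move_gripper(1.0)
robot.servo_line([.5135,-.0009,.15],speed=.15); 
robot.servo_line([.5135,-.0009,.079],speed=.12); robot.dwell(.1)
print(robot.read_position(),robot.read_force(),robot.read_t()); b=np.array(robot.read_force())
for o in [.78,.74,.72,.71,.70,.69,.68,.67]:
    robot.move_gripper(o); ff=robot.read_finger_force(); F=(np.array(robot.read_force())-b)
    print(o,robot.read_grip_width(),ff,F.round(2))
    if ff>1.5: break
print(robot.read_t()); grab('scene','s1')
c,f,T,im,d=load('scene','s1'); cv2.imwrite('pics/s1c.png',cv2.resize(im[150:300,230:430,::-1],(800,600)))
```

```text
[ 0.51426174 -0.00066671  0.07977586] [-0.14000249 -0.07224873  0.20644679] 19.0917
0.78 0.7787268062698472 0.0 [ 0.09 -0.16 -0.48]
0.74 0.7415901622714368 0.0 [ 0.94 -0.42 -0.71]
0.72 0.7213438592385942 0.0 [0.8  0.08 0.26]
0.71 0.7122715730998792 0.4934781789779663 [ 0.41 -0.71 -0.57]
0.7 0.6997494313857622 0.6002232246100903 [-0.11 -0.89 -0.95]
0.69 0.6952620146622815 10.790099948644638 [0.03 1.22 0.2 ]
20.9667
```

View pics/s1c.png

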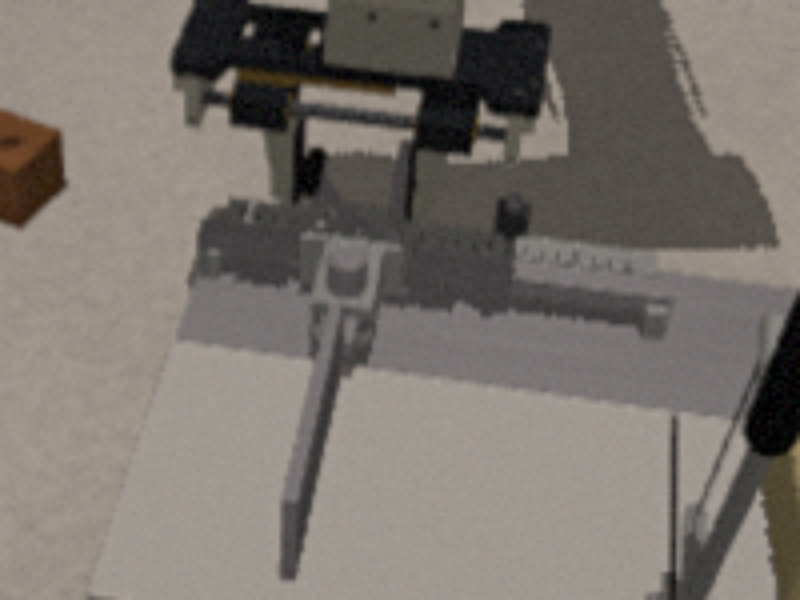

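Run:
```python
from h import *
r=R(np.radians(97.4)); ry=-r[:,1]
p=np.array([.5135,-.0009,.079])+.0859*ry
robot.servo_line(p,speed=.05); robot.dwell(.2)
print(p,robot.read_position(),robot.read_grip_width(),robot.read_finger_force(),robot.read_force())
robot.move_gripper(1.0)
robot.servo_line([p[0],p[1],.15],speed=.15); robot.servo_line([.435,.085,.18],speed=.15); robot.dwell(.3)
c,f,T,im,d=grab('wrist','w4'); print(robot.read_t())
cv2.imwrite('pics/w4c.png',cv2.resize(im[30:180,190:390,::-1],(800,600),interpolation=cv2.INTER_CUBIC))
```

```text
[0.50243646 0.08428455 0.079     ] [0.50181859 0.08499695 0.07903014] 0.691652852249191 8.864743709564209 [-4.07027953 -1.40028877  6.17609151]
25.3917
```

View pics/w4c.png

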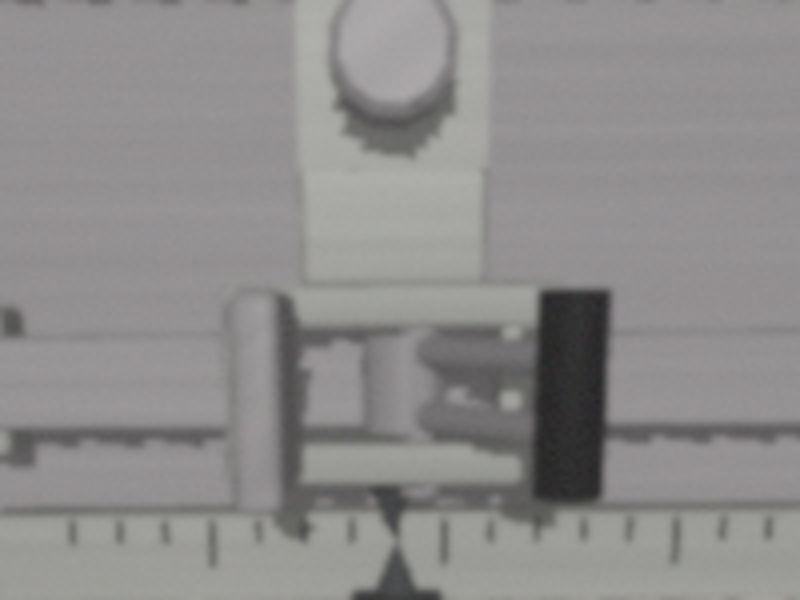

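Run:
```python
from h import *
r=R(np.radians(97.4)); ry=-r[:,1]
p=np.array([.5135,-.0009,.079])+.0859*ry
F0=np.array([.50182,.0850,0])@ry+.6917*.044
robot.servo_line([p[0],p[1],.15],speed=.15); robot.servo_line(p,speed=.12); robot.dwell(.1)
for o in [.74,.71,.70,.69]: robot.move_gripper(o)
base=p-ry*(p@ry); cmd=p@ry
def st():
    q=robot.read_position(); w=robot.read_grip_width(); return q@ry+w*.044-F0, w
e,w=st(); print('start',e,w,robot.read_finger_force(),robot.read_t())
cmd-=np.clip(e,-.003,.003); robot.servo_line(base+cmd*ry,speed=.03); robot.dwell(.2)
e,w=st(); print('set',e,w,robot.read_finger_force())
for o in np.arange(.67,.33,-.02):
    w0=w; robot.move_gripper(o); w=robot.read_grip_width()
    cmd+=(w0-w)*.044; robot.servo_line(base+cmd*ry,speed=.03)
    e,w=st(); ff=robot.read_finger_force(); print(round(o,2),round(e,5),round(w,4),round(ff,1),np.round(robot.read_force(),1),round(robot.read_t(),1))
    if abs(e)>.004: break
    if w-o>.02: break
    cmd-=np.clip(e,-.001,.001)*.5
```

```text
start -0.0008073854459141327 0.6906574571651927 5.853033363819122 28.2583
set -0.0001904737565162351 0.6897237004318517 5.176548957824707
0.67 1e-05 0.6743 7.0 [ 0.2 -0.5  1.2] 29.2
0.65 -0.00026 0.648 6.5 [-0.6 -0.9  2.4] 29.8
0.63 -0.0001 0.6327 5.2 [-1.3 -1.1  5.1] 30.3
0.61 -0.00018 0.6093 4.3 [-1.  -0.5  4.8] 30.8
0.59 -2e-05 0.5917 3.9 [-1.7 -1.   4.6] 31.3
0.57 -0.00015 0.572 2.1 [-0.5 -1.8  3.4] 31.9
0.55 0.00026 0.5539 3.5 [-0.2  0.9  2.8] 32.4
0.53 0.00052 0.5335 6.5 [-1.4  5.1  2.1] 32.9
0.51 -0.00048 0.5113 1.5 [ 1.1 -3.8  1.5] 33.4
0.49 -0.00021 0.4905 0.9 [-0.  -1.2  0.7] 33.9
0.47 0.00015 0.4715 2.4 [-1.4  1.9  1.7] 34.5
0.45 0.00029 0.4489 6.2 [-3.1  4.8  2.6] 35.0
0.43 0.00071 0.433 9.6 [-4.3  8.   1.7] 35.5
0.41 -0.00117 0.4073 2.3 [-0.7 -1.3  3.1] 36.0
0.39 -0.00039 0.3876 0.2 [-0.8 -0.   0.9] 36.6
0.37 -0.00037 0.3673 2.3 [-1.  0. -0.] 37.1
0.35 0.00012 0.3518 5.6 [-2.4  5.4  0.7] 37.6
```

Run:
```python
from h import *
r=R(np.radians(97.4)); ry=-r[:,1]
F0=np.array([.50182,.0850,0])@ry+.6917*.044
for o in (.335,.31,.2):
    robot.move_gripper(o); robot.dwell(.2); q=robot.read_position(); w=robot.read_grip_width()
    print(o,q@ry+w*.044-F0,w,robot.read_finger_force(),np.round(robot.read_force(),1))
robot.dwell(.5); print(robot.read_finger_force(),robot.read_t())
c,f,T,im,d=grab('top','t9'); cv2.imwrite('pics/t9c.png',cv2.resize(im[195:285,100:300,::-1],(800,360),interpolation=cv2.INTER_CUBIC))
```

```text
0.335 3.5339276834987776e-05 0.34130413682724936 24.73543155938387 [-3.2  7.4  0.2]
0.31 -0.00012651893269913228 0.3357642328034291 29.867105931043625 [-4.1  7.5  0.8]
0.2 -0.0001676966094445384 0.33531017286126047 29.867067262530327 [-3.9  8.1  0.2]
29.866914823651314 39.3667
```

View pics/t9c.png

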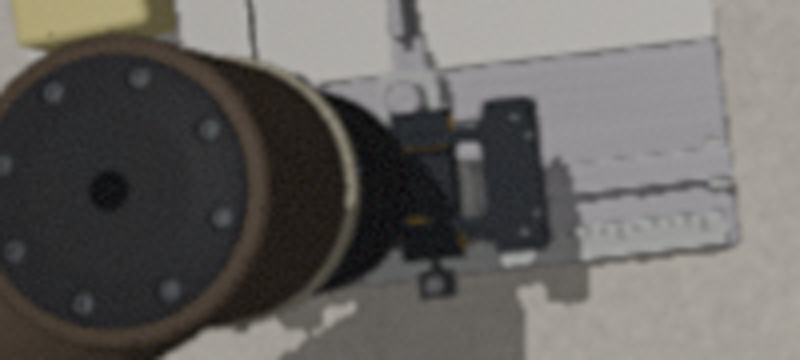

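```bash
python3 -c "
from rig import robot
print(robot.job_done())"
```

```text
the job is handed in; nothing more can be done
None
```

Job handed in at about 39 s, verdict not shown: the pin is fully home in the fork, the stop was within about 0.5 mm of the mark in the close view before the squeeze and moved about 1 mm at most during it, and the cam lever is at its hard stop. The hand is still squeezing thumb plate and lever at about 30 N; I saw no sign the cheese, jar or can was disturbed, but did not measure them at the end.

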